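# Test the track detector under the tank wagon

## Robot

A 6-joint arm with a two-finger parallel gripper is mounted at the origin on the work surface. World frame = base frame: x ahead of the robot, y to its left, z up, the work surface at z = 0. Lengths are in m, angles in rad, forces in N, time in s.
With the tool pointing down it reaches from about 0.425 to 0.925 m from the base axis. Payload 12.5 kg.
Tool frame: the origin (TCP) lies at the very end of the fingers, on their centre line; the grasp point (between the pads) lies bot.grasp_offset behind it (bot.grasp_offset is the distance from the TCP to the grasp point, in m); x points along the fingers, z is the direction in which the jaws open and shut, and the axes are right-handed (so a half turn about x gives the same grasp; the last joint's range is limited). The gripper opens to 85 mm and grips with 20 to 120 N. Pads are 22 mm wide; open, the fingers measure 114 mm over their backs; the gripper's body (76 mm by 85 mm) begins 54 mm behind the grasp point. The pads swing forward as they close: fully open they stand 13 mm farther back than shut.
Start: joints at [1.176, 0.491, 1.559, -0, 1.092, -0.106], TCP at [0.178, 0.599, 0.231] pointing down, gripper open.
Joint ranges: [-3.1, 3.1], [-0.84, 2.19], [0.05, 2.79], [-1.13, 4.28], [0.06, 2.93], [-2.69, 2.69]. Speed limits (rad/s): [2.22, 2.22, 2.79, 3.14, 3.14, 3.14].

## Interface

Orientations are given as a unit quaternion [w, x, y, z].
In Python, from bench import bot gives the robot as it stands.
- The arm moves only by the tool move_arm, never from a script. Its argument "plan" is one flat list of numbers, 7 for each row, row after row: the turn, a rotation vector about the world's x, y, z in rad, then the shift along the world's x, y, z in mm, then the gripper's target within -1 to 1 (shut at 1, half-way at 0, fully open at -1). A call has 1 to 20 rows; each row shifts and turns the pose as measured when the row begins; what a row does not reach is not made up. A row lasts 1/8 s, in which the tool goes at most 62.5 mm and 10.7 degrees, less where a joint would pass 70% of its speed; a pose out of reach is approached as far as the arm can. A call is refused whole if a number of a shift passes 62.5 or a number of a turn 0.188, either way. A call with a gripper value outside its range is refused whole. The fingers move at their own pace and stop on an object; "grip_force" is the grip in N (left out, the last holds). Time passes only in rows, so rows that do not move let the fingers close. It gives the time, the measured TCP pose, the force and the opening at its end, in the units of the state.
- bot.get_state(): the state, without advancing time (a new reading comes with each control period).
- bot.camera(name): name is "scene" or "top"; returns a dict with "img" (480x640x3 uint8, blue, green, red), "K" (3x3 intrinsics, pixels), "extrinsics" (4x4, takes a point from world to camera coordinates). Camera axes: x right, y down, z forward; pixel columns grow to the right and rows downward; lengths in m; the calibration is good to about 2 mm. A picture is of the moment at which its call begins. There is no depth.
- bot.job_done(): hands the job in, once; it reports no verdict.
The state is a dict: "time_s": time; "qpos": joint angles; "qvel": joint speeds; "joint_torque": joint torques, N m; "eef_pos": TCP position; "orientation": TCP orientation; "wrist_force": force on the tool from outside, world axes, zero at the start; "wrist_torque": the same for the moment, N m; "finger_gap": finger opening in m.
Only numpy, scipy, OpenCV 4.12 (cv2) and the standard library are available. Lean on these libraries where they do the work, as an engineer would, in place of code of your own. Each camera call takes 0.05 s, during which the arm holds its last target.

## Task

The optical detector set in the track under the tank wagon has just been wired and is to be tested with the hand. Without lifting it, push the tank wagon along its track right up to the buffer stop, so that its buffers meet the beam and the detector lies clear; then point at the detector from above with the fingertips, about 15 mm over it, and stay there for at least two seconds. Do not touch the track, the detector or the buffer stop, leave the wagon at the stop, and leave the other wagons, the screwdriver and the jar where they are.

Things in the scene. Friction and masses are not known exactly. Their poses are not given: they have to be found in the camera images.
- tank: tank wagon: grey, round lying barrel (38 mm across, 104 long) with a dome; 270 to 430 g, loose on its rails; rolls at about 0.1 N, coasts under 1 cm from 50 mm/s. Origin: mid-wagon at rail-top height; x along it to the buffer stop, z up. 144 mm long over buffers, 54 wide, 80 high. Frame x -60 to 60 mm, heights 18 to 30; barrel x -52 to 52, heights 33 to 71
- rear (a point): middle between the two buffer faces at the tank wagon's end away from the buffer stop, 72 mm behind its middle, 23.5 mm above rail tops; axes as the wagon. The buffers, 12 mm across, are centred 19.5 mm to either side and stand out 12 mm from the frame (27 mm free between them). A push on buffers or frame rolls it
- road_tank: the tank wagon's track (any of the three roads), fixed, 66 mm wide, from x -420 to 50 mm. Origin: centre line, underside of its cork bed (9 mm above the bench), under the face of the buffer stop's beam; x along the track to the stop (to the robot's left, within about 10 degrees), z up. Rail tops 12 mm above the origin. Roads lie 88 mm apart
- stop (a point): middle of the face of the timber beam of the tank wagon's buffer stop: 62 mm wide, 14 high, 23.5 mm above rail tops; axes as the road. With its buffers touching the beam, the wagon's middle is 72 mm before this point
- eye (a point): detector of the tank wagon's road, under that wagon at the start: black housing, 12 mm across the track, 6.5 along it, two round lenses, on the centre line between sleepers, 195 mm before the stop's beam. Point: middle of its top, 3.5 mm below rail tops, 17.5 mm above the bench; axes as the road. The middle between the fingertips goes over it
- open_wagon: open wagon: grey, empty open-topped box body, 63 mm high, loose on another road; frame, buffers, origin and axes as the tank wagon. Bystander
- van: van: grey closed box body with a roof, 72 mm high, loose on the third road; frame, buffers, origin and axes as the tank wagon. Bystander
- road_open: the open wagon's track, fixed; build, origin and axes as the tank wagon's road
- road_van: the van's track, fixed; build, origin and axes as the tank wagon's road
- screwdriver: loose screwdriver, black handle, 190 mm long, lying on the bench to the right of the yard board (seen from the robot). Bystander
- jar: loose glass jar with a steel lid, 48 mm across, 55 mm high, on the bench to the left of the yard board (seen from the robot). Bystander
Not all that is in view belongs to the job. What is shaped like the tank but orange or yellow is not meant.

How it is judged:
By the outcome, as a careful person would: the job done as asked, in the order asked, and still so for the second after the job is handed in, with the robot touching nothing.
It also fails if it takes over 42 s, if anything falls off the work surface, if the arm or the gripper's body presses on something with over 40 N, if the wrist force passes 120 N, or if a joint passes its speed limit or range.

## Working session

There is one attempt and no reset: what is moved stays moved. The work goes in short steps, Python scripts to look and compute and a tool call to move; the robot and the scene stay as the last step left them, time stands still between calls to the robot, and variables do not carry over. Pictures are saved under pics/ and viewed, and the job is handed in when it is done.

Besides the shell and the picture viewer there is one more tool, called after "Emit:" by a JSON object that holds its "api" and its "payload", one argument or row to a line. move_arm: Moves the arm, as the interface text tells. Its arguments: {"type":"object","properties":{"plan":{"type":"array"},"grip_force":{"type":"number"}},"required":["plan"]}

```bash
mkdir -p pics; ls
python3 - <<'E'
from bench import bot
import cv2,numpy as np
np.set_printoptions(suppress=True,precision=4)
s=bot.get_state();print(s,bot.grasp_offset)
for n in("scene","top"):
    c=bot.camera(n);cv2.imwrite(f"pics/{n}0.png",c["img"]);print(n,c["K"],c["extrinsics"])
    np.savez(f"{n}0.npz",**c)
E
```

```text
pics
{'time_s': 0.0, 'qpos': array([ 1.1764,  0.4916,  1.5595, -0.    ,  1.0917, -0.1056]), 'qvel': array([ 0.0011, -0.0009,  0.0009, -0.0019,  0.0004,  0.0006]), 'joint_torque': array([  0.0018, -61.8453, -26.1604,   0.    ,   0.0041,   0.    ]), 'eef_pos': array([0.1779, 0.5989, 0.2307]), 'orientation': array([ 0.5664, -0.4231,  0.5671,  0.4226]), 'wrist_force': array([-0.155 ,  0.1747, -0.2899]), 'wrist_torque': array([-0.0418, -0.0036, -0.037 ]), 'finger_gap': 0.085010508665188} 0.0187
scene [[594.7399   0.     317.1177]
 [  0.     594.7399 234.7184]
 [  0.       0.       1.    ]] [[-0.0931  0.9956  0.0049  0.0229]
 [ 0.5686  0.0572 -0.8206 -0.2178]
 [-0.8173 -0.0736 -0.5715  1.7611]
 [ 0.      0.      0.      1.    ]]
top [[464.6638   0.     308.3554]
 [  0.     464.6638 238.95  ]
 [  0.       0.       1.    ]] [[ 0.0011 -1.     -0.0061  0.0384]
 [-0.9959 -0.0005 -0.0904  0.4948]
 [ 0.0904  0.0062 -0.9959  1.1646]
 [ 0.      0.      0.      1.    ]]
```

View pics/scene0.png

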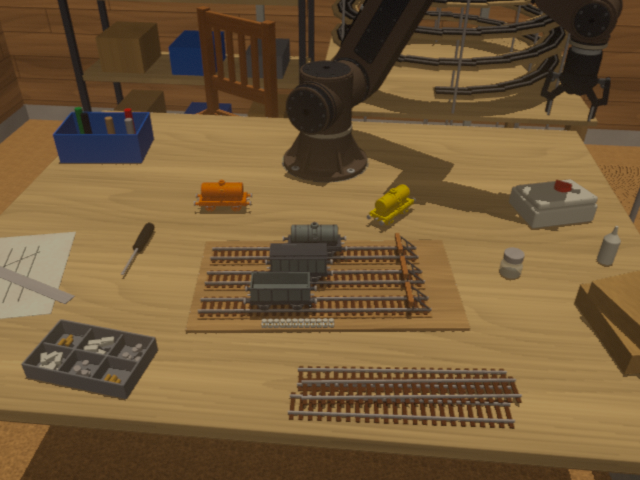

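View pics/top0.png

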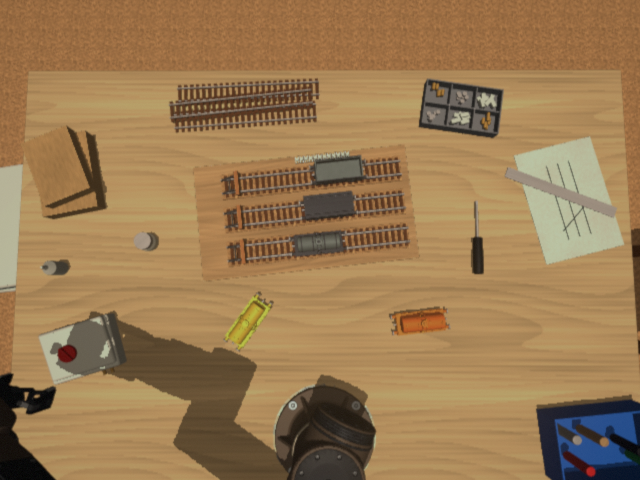

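The tank wagon, at about (319,243) in the top view, is on the road nearest the robot. The stop is at about (236,252), the van is on the middle road and the open wagon on the far one. I'll zoom in next.

```bash
cat > h.py <<'E'
import numpy as np,cv2
def load(n): d=np.load(n+".npz");return d["img"],d["K"],d["extrinsics"]
def ray(px,K,E):
    R,t=E[:3,:3],E[:3,3]; o=-R.T@t
    d=R.T@np.linalg.solve(K,np.array([px[0],px[1],1.])); return o,d
def plane(px,z,K,E):
    o,d=ray(px,K,E); return o+d*(z-o[2])/d[2]
def proj(p,K,E):
    q=K@(E[:3,:3]@np.asarray(p,float)+E[:3,3]); return q[:2]/q[2]
def tri(a,Ka,Ea,b,Kb,Eb):
    o1,d1=ray(a,Ka,Ea);o2,d2=ray(b,Kb,Eb)
    s=np.linalg.lstsq(np.c_[d1,-d2],o2-o1,rcond=None)[0]
    p,q=o1+d1*s[0],o2+d2*s[1];return (p+q)/2,np.linalg.norm(p-q)
E
python3 - <<'E'
from h import *
t=load("top0")[0];cv2.imwrite("pics/topz.png",cv2.resize(t[215:275,215:415],None,fx=4,fy=4,interpolation=cv2.INTER_CUBIC))
s=load("scene0")[0];cv2.imwrite("pics/scz.png",cv2.resize(s[210:325,190:450],None,fx=3,fy=3,interpolation=cv2.INTER_CUBIC))
E
```

```text
(no output)
```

View pics/topz.png

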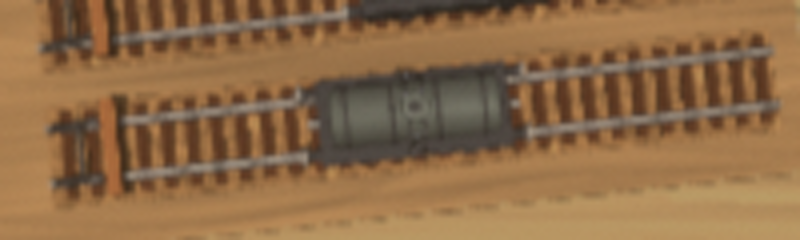

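View pics/scz.png

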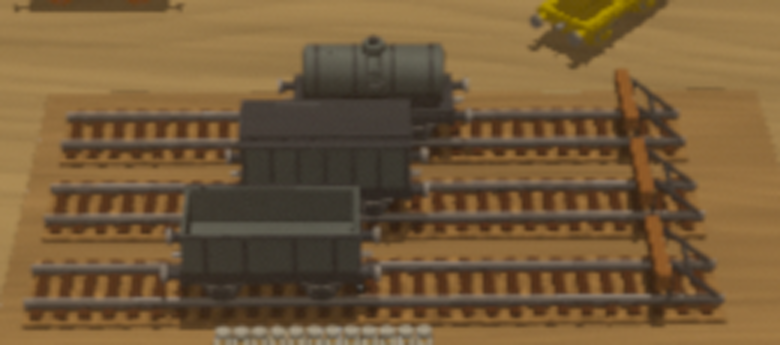

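Run:
```python
from h import *
np.set_printoptions(suppress=True,precision=4)
t,K,E=load("top0");s,Ks,Es=load("scene0")
print("cam",-E[:3,:3].T@E[:3,3],-Es[:3,:3].T@Es[:3,3])
hsv=cv2.cvtColor(t,cv2.COLOR_BGR2HSV).astype(int)
# rails: low-saturation, bright, right of wagon and left of it
up=[];lo=[]
for c in list(range(247,290))+list(range(350,406)):
    base=248.5-0.118*(c-247)  # centre approx
    for off,l in((-6.5,up),(6.5,lo)):
        y0=base+off
        rows=np.arange(int(y0-3),int(y0+5))
        w=np.clip(110-hsv[rows,c,1],0,None)*(hsv[rows,c,2]>90)
        if w.sum()>30: l.append((c,(w*rows).sum()/w.sum()))
P=[]
for l in(up,lo):
    a=np.array(l);W=np.array([plane(p,.021,K,E)[:2] for p in a])
    # robust fit x = m*y + b
    k=np.ones(len(W),bool)
    for _ in range(4):
        m,b=np.polyfit(W[k,1],W[k,0],1);r=W[:,0]-m*W[:,1]-b;k=abs(r)<max(2*r[k].std(),.001)
    print(len(W),k.sum(),"m",m,"b",b,"std",r[k].std());P.append((m,b))
m=np.mean([p[0] for p in P]);b=np.mean([p[1] for p in P]);print("gauge",(P[0][1]-P[1][1])*np.cos(np.arctan(m)),m,b, "angle deg",np.degrees(np.arctan(m)))
# beam: orange mask
o=((hsv[:,:,0]<14)&(hsv[:,:,1]>140)&(hsv[:,:,2]>110)).astype(np.uint8)
n,_,st,ce=cv2.connectedComponentsWithStats(o[230:275,220:260]);print(st,ce)
for r in range(238,266): print(r,t[r,238:250,2],t[r,238:250,1][3:8])
```

```text
cam [0.3874 0.0314 1.2048] [1.5654 0.1192 0.8275]
97 96 m -0.11420644888166782 b 0.502278783539049 std 0.00038661608680859796
69 67 m -0.11429257275395613 b 0.467944618819847 std 0.0004218885858191867
gauge 0.034112253736194004 -0.11424951081781198 0.485111701179448 angle deg -6.517754181050773
[[   0    0   40   45 1675]
 [  10    0    1    1    1]
 [  16   10   10   24   97]
 [  28   11    2    2    3]
 [  35   10    2    1    2]
 [  12   13    1    1    1]
 [  35   17    1    4    4]
 [  10   19    1    2    2]
 [  29   20    1    4    4]
 [  32   21    1    1    1]
 [  38   22    1    2    2]
 [  20   26    1    1    1]
 [  30   31    3    2    3]
 [  38   31    1    1    1]
 [  18   33    1    1    1]
 [  20   33    1    1    1]
 [  13   34    1    1    1]] [[19.2334 22.089 ]
 [10.      0.    ]
 [21.8557 20.7938]
 [28.3333 11.3333]
 [35.5    10.    ]
 [12.     13.    ]
 [35.     18.5   ]
 [10.     19.5   ]
 [29.     21.5   ]
 [32.     21.    ]
 [38.     22.5   ]
 [20.     26.    ]
 [31.     31.6667]
 [38.     31.    ]
 [18.     33.    ]
 [20.     33.    ]
 [13.     34.    ]]
238
[... 1424 characters left out ...]
106 105  99  53]
257 [ 90  95 117 161 167 166 153  80  72 104 136 134] [107 106 104  96  52]
258 [ 84  83  95 139 166 166 153  89  96 141 151 143] [ 93 105 103  94  62]
259 [ 96  93  88 116 163 167 154  92  93 129 136 126] [ 76 102 103  95  62]
260 [ 97  91  85 117 163 167 156  98  70  83 103 126] [ 78 102 104  97  64]
261 [ 96  91  96 130 165 168 158 114  71  77 109 150] [ 87 103 104  98  72]
262 [105 100 106 137 165 166 159 129  81  87 116 160] [ 93 104 104 100  82]
263 [112 105 111 144 166 155 144 135 120 129 139 163] [101 110 100  92  91]
264 [139 132 136 164 172 157 140 148 145 154 153 164] [117 123 110  98 105]
265 [151 142 157 170 169 168 161 162 158 163 158 165] [123 124 123 118 119]
```

Run:
```python
from h import *
np.set_printoptions(suppress=True,precision=4)
t,K,E=load("top0");s,Ks,Es=load("scene0")
m,b=-0.11425,0.48511
u=np.array([m,1,0])/np.hypot(m,1)  # along +road (left)
nrm=np.array([u[1],-u[0],0])
print("u",u)
def al(p): return np.dot(p-np.array([b,0,0]),u)
def lat(p): return np.dot(p-np.array([b,0,0]),nrm)
# beam top edge, rows
for r in range(242,262,3):
    v=t[r,240:248,2].astype(float);w=(v-75)/(166-75)
    i=np.where((w[:-1]>=.5)&(w[1:]<.5))[0]; i=i[-1] if len(i) else None
    c=240+i+(w[i]-.5)/(w[i]-w[i+1]); p=plane((c,r),.0515,K,E); print(r,c,p,"s",al(p),"lat",lat(p))
top=(215+(416+.5)/4-.5,215+(106+.5)/4-.5);sc=(190+(373.5)/3-.5,210+44.5/3-.5)
p,e=tri(top,K,E,sc,Ks,Es);print("dome",p,e,"s",al(p),lat(p))
for n,z in (("328,106",.062),("508,100",.062)):
    a=[float(x) for x in n.split(",")];p=plane((215+(a[0]+.5)/4-.5,215+(a[1]+.5)/4-.5),z,K,E);print("barrel end",al(p),lat(p))
# rail ends right
p=plane((215+772/4-.5,215+77/4-.5),.021,K,E);print("rail end",al(p),lat(p))
# scene beam
for a in((630,85),(633,100)):
    p=plane((190+a[0]/3,210+a[1]/3),.0445,Ks,Es);print("beam scene",al(p),lat(p))
for a,nm in(((287,86),"rear buf"),((462,85),"front buf")):
    p=plane((190+a[0]/3,210+a[1]/3),.0445,Ks,Es);print(nm,al(p),lat(p))
cv2.imwrite("pics/topz2.png",cv2.resize(t[225:270,225:325],None,fx=8,fy=8,interpolation=cv2.INTER_CUBIC))
cv2.imwrite("pics/scz2.png",cv2.resize(s[215:275,275:425],None,fx=5,fy=5,interpolation=cv2.INTER_CUBIC))
```

```text
u [-0.1135  0.9935  0.    ]
242 243.3095238095238 [0.4844 0.2008 0.0515] s 0.1995744029178955 lat 0.022076802050187784
245 243.47916666666666 [0.4769 0.2003 0.0515] s 0.19990291540328567 lat 0.014565161497934744
248 243.4191176470588 [0.4694 0.2003 0.0515] s 0.20079982168626176 lat 0.007126959092633577
251 243.8452380952381 [0.4619 0.1991 0.0515] s 0.20049249246564002 lat -0.0004391631482856595
254 244.46621621621622 [0.4544 0.1975 0.0515] s 0.19970357662153235 lat -0.008051050990100225
257 244.44520547945206 [0.447  0.1975 0.0515] s 0.2005025155723736 lat -0.015473853738057871
260 244.61206896551724 [0.4395 0.1969 0.0515] s 0.20083638523784195 lat -0.022940630268325105
dome [0.4827 0.0143 0.0979] 0.0009274093815882188 s 0.014442059929298834 -0.0008219373158076282
barrel end 0.06702175792679815 0.008302240270085628
barrel end -0.04376326672414558 -0.0005517813857545474
rail end -0.2159645334369282 -0.0012627335860360533
beam scene 0.21200669913943473 -0.02031692784689007
beam scene 0.21162261668887608 -0.0007211084408035632
rear buf -0.04927844668576243 -0.02253422954851777
front buf 0.08390803709192629 -0.022050720411983662
```

View pics/topz2.png

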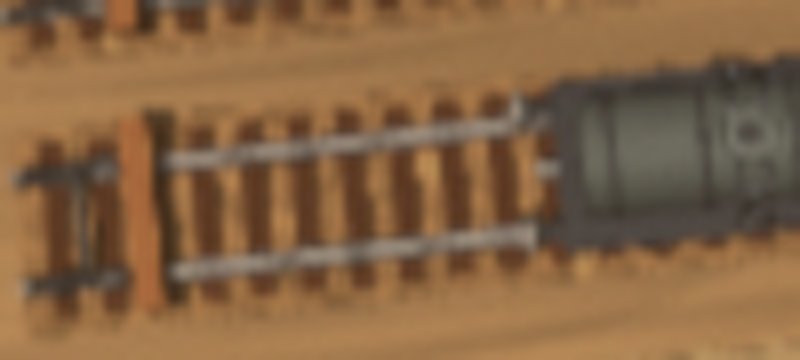

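View pics/scz2.png

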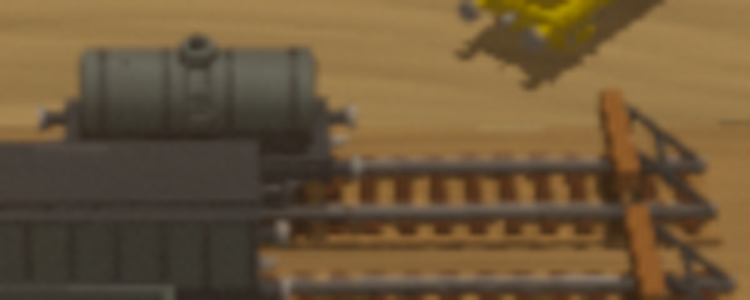

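Run:
```python
from h import *
from scipy.spatial.transform import Rotation as R
np.set_printoptions(suppress=True,precision=4)
q=[0.5664,-0.4231,0.5671,0.4226]
M=R.from_quat(q[1:]+q[:1]).as_matrix();print(M, np.degrees(np.arctan2(M[1,2],M[0,2])))
t,K,E=load("top0");s,Ks,Es=load("scene0")
m,b=-0.11425,0.48511
u=np.array([m,1,0])/np.hypot(m,1);nrm=np.array([u[1],-u[0],0]);B=np.array([b,0,0])
for px in((282.6,238.6),(345.8,238.6)):
    p=plane(px,.0445,Ks,Es);print("buf scene",(p-B)@u,(p-B)@nrm)
for px in((289,238.5),(291.6,254)):
    p=plane(px,.0465,K,E);print("front buf top",(p-B)@u,(p-B)@nrm)
for z in (.073,.083): 
  for x in (297,342): 
    p=plane((x-.4,241),z,K,E);print("barrel",z,(p-B)@u)
S=.2003
for n,ss in(("eye",S-.195),("stop",S)):
    P=B+u*ss; print(n,P,"top px",proj([*P[:2],.0175],K,E))
```

```text
[[-0.0004 -0.9586  0.2848]
 [-0.0012  0.2848  0.9586]
 [-1.      0.     -0.0012]] 73.45295729761126
buf scene -0.0562772119071607 -0.02289266414514453
buf scene 0.08795877700471431 -0.02093949587286896
front buf top 0.08560368437125705 0.018397008989794128
front buf top 0.08337592854538768 -0.020961734640043674
barrel 0.073 0.06681097803011692
barrel 0.073 -0.04247300431327034
barrel 0.083 0.06659461620938818
barrel 0.083 -0.041723788804214755
eye [0.4845 0.0053 0.    ] top px [321.4542 243.1106]
stop [0.4624 0.199  0.    ] top px [245.8196 251.679 ]
```

The measurements agree. In the scene view the wagon is 144 mm over its buffers, with its rear at s ≈ -57 mm. The beam face is at s = 200 mm, which puts the eye at about (0.4845, 0.005). Next I move to a point above the track behind the wagon, jaws across the track.

Emit:
{"api": "move_arm", "payload": {
  "plan": [0, 0, -0.073, 35, -44, 0, 0.4, 0, 0, -0.073, 35, -44, 0, 0.4, 0, 0, -0.073, 35, -44, 0, 0.4, 0, 0, -0.073, 35, -44, 0, 0.4, 0, 0, -0.073, 35, -44, 0, 0.4, 0, 0, -0.073, 35, -44, 0, 0.4, 0, 0, -0.073, 35, -44, 0, 0.4, 0, 0, -0.073, 35, -44, 0, 0.4, 0, 0, -0.073, 5, -43, 0, 0.4, 0, 0, -0.073, 5, -43, 0, 0.4, 0, 0, -0.073, 5, -43, 0, 0.4, 0, 0, -0.073, 5, -43, 0, 0.4, 0, 0, -0.073, 5, -43, 0, 0.4, 0, 0, -0.073, 5, -43, 0, 0.4, 0, 0, -0.073, 5, -43, 0, 0.4, 0, 0, -0.073, 5, -43, 0, 0.4, 0, 0, 0, 0, 0, 0, 0.4]
}}

```text
time_s: 2.22
eef_pos: [0.5033, -0.1214, 0.2265]
orientation: [0.704, -0.026, 0.709, 0.027]
wrist_force: [0.3, 0.4, 0.4]
finger_gap: 0.0255
```

Emit:
{"api": "move_arm", "payload": {
  "plan": [0, 0, 0.03, -5, 16, -20, 0.4, 0, 0, 0, 0, 0, -40, 0.4, 0, 0, 0, 0, 0, -40, 0.4, 0, 0, 0, 0, 0, -30, 0.4, 0, 0, 0, 0, 0, 0, 0.4, 0, 0, 0, 0, 0, 0, 0.4]
}}

```text
time_s: 2.98
eef_pos: [0.4974, -0.1017, 0.0942]
orientation: [0.704, -0.039, 0.708, 0.04]
wrist_force: [-0.8, -0.4, 0.5]
finger_gap: 0.0254
```

```bash
cat >> h.py <<'E'
m,b=-0.11425,0.48511
u=np.array([m,1,0])/np.hypot(m,1);nrm=np.array([u[1],-u[0],0]);B=np.array([b,0,0])
def rep(bot):
    from scipy.spatial.transform import Rotation as R
    s=bot.get_state();p=s["eef_pos"];q=s["orientation"];M=R.from_quat([*q[1:],q[0]]).as_matrix()
    print("t %.2f p %s s %.1f lat %.1f z %.1f jaw %.1f deg (want 6.5) tilt %s F %s gap %.4f"%(s["time_s"],p.round(4),(p-B)@u*1e3,(p-B)@nrm*1e3,p[2]*1e3,np.degrees(np.arctan2(M[1,2],M[0,2])),M[:2,0].round(4),s["wrist_force"].round(2),s["finger_gap"]))
def snap(bot,tag):
    for n in("scene","top"):
        c=bot.camera(n);np.savez(n+tag+".npz",**c);i=c["img"]
        z=cv2.resize(i[180:270,200:420] if n=="top" else i[190:310,200:440],None,fx=3.3,fy=3.3,interpolation=cv2.INTER_CUBIC)
        cv2.imwrite(f"pics/{n}{tag}.png",z)
E
python3 - <<'E'
from h import *
from bench import bot
rep(bot);snap(bot,"1")
E
```

```text
t 2.98 p [ 0.4974 -0.1017  0.0942] s -102.5 lat 0.7 z 94.2 jaw 6.4 deg (want 6.5) tilt [-0.0059  0.0014] F [-0.75 -0.43  0.5 ] gap 0.0254
```

View pics/scene1.png

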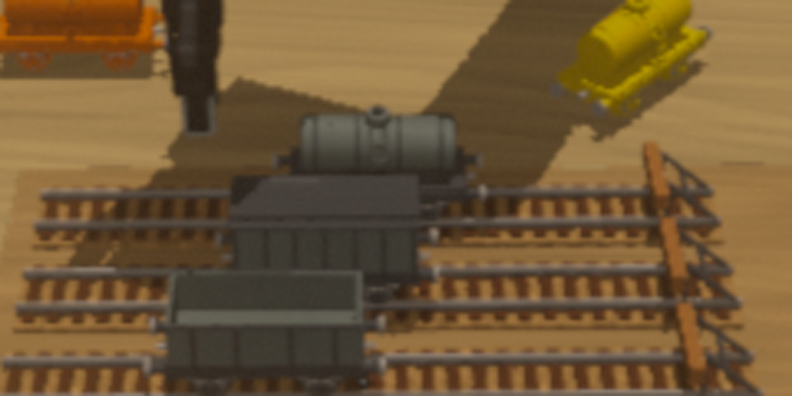

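View pics/top1.png

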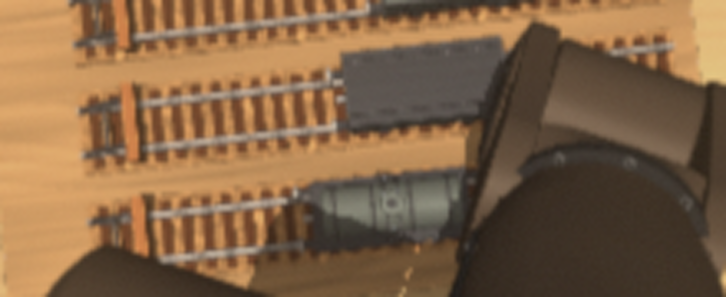

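Run:
```python
from h import *
i,K,E=load("scene1")
P=np.array([.4974,-.1017,0])+nrm*.02
for z in(.09,.094,.098,.102,.107): q=proj([P[0],P[1],z],K,E); print(z,(q-[200,190])*3.3)
```

```text
0.09 [198.77607189 142.66205654]
0.094 [198.47392774 137.66672756]
0.098 [198.1707125  132.65369022]
0.102 [197.86642045 127.6228502 ]
0.107 [197.48453239 121.30912036]
```

Emit:
{"api": "move_arm", "payload": {
  "plan": [0, 0, 0, 0, 0, -30, 0.4, 0, 0, 0, 0, 0, -20, 0.4, 0, 0, 0, 0, 0, -5, 0.4, 0, 0, 0, 0, 0, 0, 0.4, 0, 0, 0, 0, 0, 0, 0.4]
}}

```text
time_s: 3.7
eef_pos: [0.5002, -0.1026, 0.0436]
orientation: [0.707, -0.04, 0.705, 0.039]
wrist_force: [-0.6, 0.6, 0.6]
finger_gap: 0.0256
```

Emit:
{"api": "move_arm", "payload": {
  "plan": [0, 0, 0, -3, 0, -4, 0.4, 0, 0, 0, -1, 8, -1, 0.4, 0, 0, 0, -1, 8, 0, 0.4, 0, 0, 0, 0, 0, 0, 0.4, 0, 0, 0, 0, 0, 0, 0.4]
}}

```text
time_s: 4.32
eef_pos: [0.4952, -0.0853, 0.0395]
orientation: [0.708, -0.041, 0.704, 0.039]
wrist_force: [-1.3, -0.4, 0.3]
finger_gap: 0.0258
```

Run:
```python
from h import *
from bench import bot
rep(bot);snap(bot,"2")
```

```text
t 4.33 p [ 0.4952 -0.0853  0.0395] s -85.9 lat 0.4 z 39.5 jaw 6.4 deg (want 6.5) tilt [ 0.0058 -0.0026] F [-1.3  -0.37  0.32] gap 0.0258
```

View pics/scene2.png

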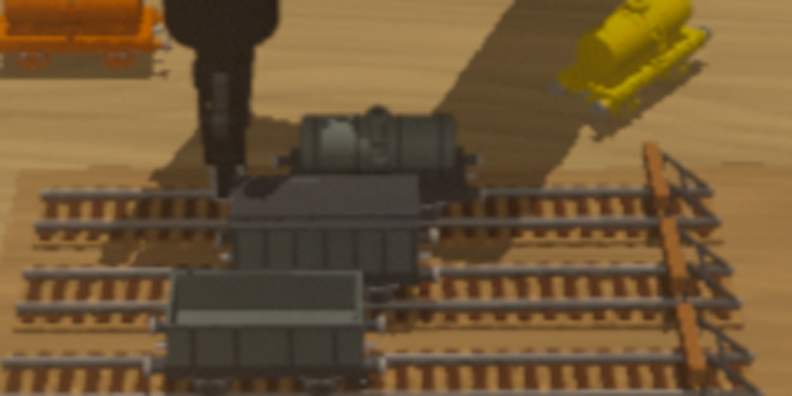

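Emit:
{"api": "move_arm", "payload": {
  "plan": [0, 0, 0, -0.7, 6, 0, 0.4, 0, 0, 0, -0.7, 6, 0, 0.4, 0, 0, 0, -0.7, 6, 0, 0.4, 0, 0, 0, -0.7, 6, 0, 0.4, 0, 0, 0, -0.7, 6, 0, 0.4, 0, 0, 0, -0.7, 6, 0, 0.4, 0, 0, 0, -0.7, 6, 0, 0.4, 0, 0, 0, -0.7, 6, 0, 0.4, 0, 0, 0, -0.7, 6, 0, 0.4, 0, 0, 0, -0.7, 6, 0, 0.4]
}}

```text
time_s: 5.68
eef_pos: [0.4878, -0.0215, 0.0395]
orientation: [0.708, -0.04, 0.704, 0.038]
wrist_force: [0.3, -0.7, 0.5]
finger_gap: 0.0256
```

Run:
```python
from h import *
from bench import bot
rep(bot);snap(bot,"3")
```

```text
t 5.67 p [ 0.4878 -0.0215  0.0395] s -21.7 lat 0.3 z 39.5 jaw 6.4 deg (want 6.5) tilt [ 0.006  -0.0026] F [ 0.28 -0.72  0.46] gap 0.0256
```

View pics/scene3.png

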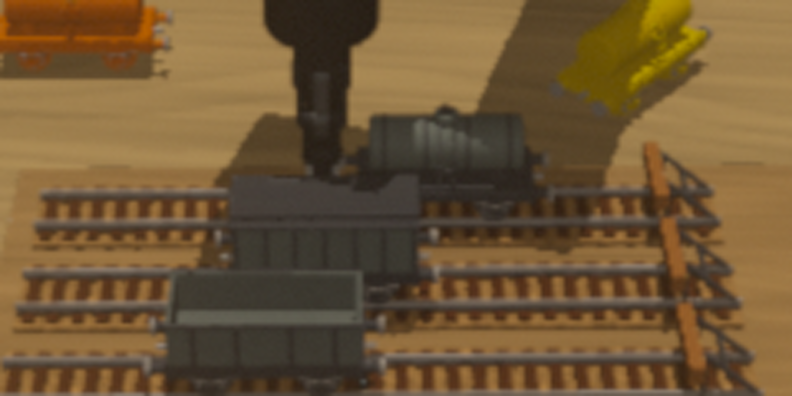

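The wagon rolls with the push, and the van has not moved. I'll continue and slow down near the stop.

Emit:
{"api": "move_arm", "payload": {
  "plan": [0, 0, 0, -0.7, 6, 0, 0.4, 0, 0, 0, -0.7, 6, 0, 0.4, 0, 0, 0, -0.7, 6, 0, 0.4, 0, 0, 0, -0.7, 6, 0, 0.4, 0, 0, 0, -0.7, 6, 0, 0.4, 0, 0, 0, -0.7, 6, 0, 0.4, 0, 0, 0, -0.6, 5, 0, 0.4, 0, 0, 0, -0.5, 4, 0, 0.4, 0, 0, 0, -0.4, 3, 0, 0.4, 0, 0, 0, -0.2, 2, 0, 0.4, 0, 0, 0, -0.2, 2, 0, 0.4]
}}

```text
time_s: 7.15
eef_pos: [0.4812, 0.0341, 0.0395]
orientation: [0.708, -0.04, 0.704, 0.038]
wrist_force: [-0.1, -0.5, -0.0]
finger_gap: 0.0256
```

Run:
```python
from h import *
from bench import bot
rep(bot);snap(bot,"4")
```

```text
t 7.15 p [0.4812 0.0341 0.0395] s 34.3 lat 0.0 z 39.5 jaw 6.4 deg (want 6.5) tilt [ 0.006  -0.0026] F [-0.13 -0.54 -0.03] gap 0.0256
```

View pics/scene4.png

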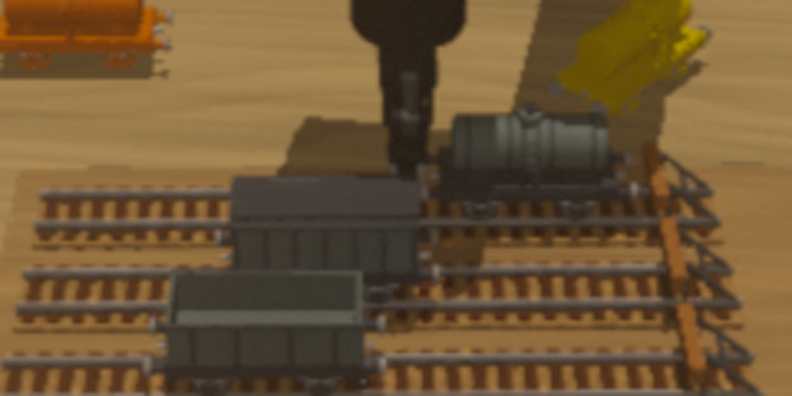

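Emit:
{"api": "move_arm", "payload": {
  "plan": [0, 0, 0, -0.2, 2, 0, 0.4, 0, 0, 0, -0.2, 2, 0, 0.4, 0, 0, 0, -0.2, 2, 0, 0.4, 0, 0, 0, -0.1, 1, 0, 0.4, 0, 0, 0, -0.1, 1, 0, 0.4]
}}

```text
time_s: 7.88
eef_pos: [0.4804, 0.0425, 0.0395]
orientation: [0.708, -0.04, 0.704, 0.038]
wrist_force: [-0.4, 0.1, -0.5]
finger_gap: 0.0259
```

Run:
```python
from h import *
from bench import bot
rep(bot);snap(bot,"5")
```

```text
t 7.88 p [0.4804 0.0425 0.0395] s 42.7 lat 0.1 z 39.5 jaw 6.4 deg (want 6.5) tilt [ 0.0059 -0.0026] F [-0.35  0.15 -0.46] gap 0.0259
```

View pics/scene5.png

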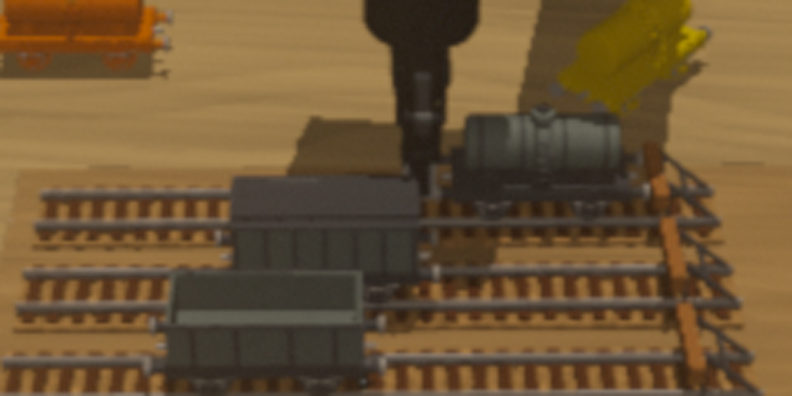

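Emit:
{"api": "move_arm", "payload": {
  "plan": [0, 0, 0, -0.1, 1, 0, 0.4, 0, 0, 0, -0.1, 1, 0, 0.4]
}}

```text
time_s: 8.22
eef_pos: [0.4801, 0.0445, 0.0395]
orientation: [0.708, -0.04, 0.704, 0.038]
wrist_force: [-0.5, -0.5, 0.1]
finger_gap: 0.0256
```

Emit:
{"api": "move_arm", "payload": {
  "plan": [0, 0, 0, -0.1, 1, 0, 0.4, 0, 0, 0, -0.1, 1, 0, 0.4]
}}

```text
time_s: 8.48
eef_pos: [0.4802, 0.0456, 0.0395]
orientation: [0.708, -0.041, 0.704, 0.038]
wrist_force: [-0.1, -19.5, -0.4]
finger_gap: 0.0257
```

Contact with the stop: -19.5 N along the track at s ≈ 46 mm, against an expected 45. I'll back off gently and check that the wagon stays at the stop.

Emit:
{"api": "move_arm", "payload": {
  "plan": [0, 0, 0, 0, -0.5, 0, 0.4, 0, 0, 0, 0.1, -1, 0, 0.4, 0, 0, 0, 0.5, -4, 0, 0.4, 0, 0, 0, 1, -8, 0, 0.4, 0, 0, 0, 1, -8, 0, 0.4, 0, 0, 0, 1, -8, 0, 0.4, 0, 0, 0, 0.5, -5, 0, 1, 0, 0, 0, 0, 0, 0, 1, 0, 0, 0, 0, 0, 0, 1, 0, 0, 0, 0, 0, 0, 1]
}}

```text
time_s: 9.72
eef_pos: [0.4846, 0.0084, 0.0395]
orientation: [0.708, -0.041, 0.704, 0.038]
wrist_force: [0.2, -0.3, 0.3]
finger_gap: 0.0002
```

Run:
```python
from h import *
from bench import bot
rep(bot);snap(bot,"6")
i=load("scene6")[0];cv2.imwrite("pics/scz6.png",cv2.resize(i[205:265,310:430],None,fx=6,fy=6,interpolation=cv2.INTER_CUBIC))
```

```text
t 9.72 p [0.4846 0.0084 0.0395] s 8.4 lat 0.4 z 39.5 jaw 6.4 deg (want 6.5) tilt [ 0.0063 -0.0037] F [ 0.22 -0.3   0.27] gap 0.0002
```

View pics/scz6.png

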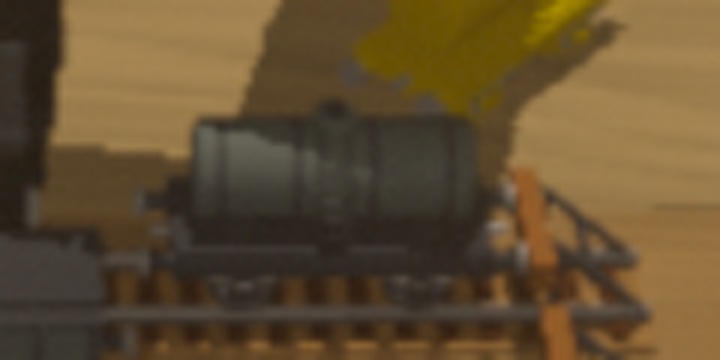

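View pics/top6.png

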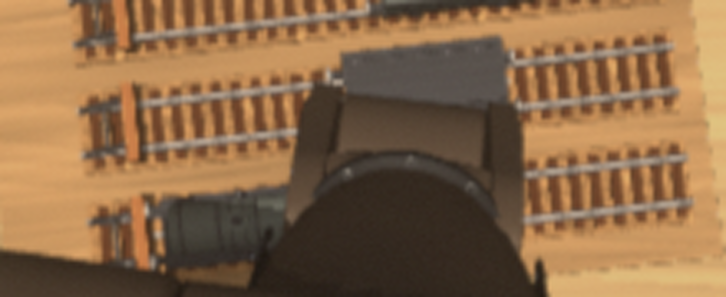

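The fingers are clear, the beam and buffers meet at about (525,200) in the zoom, and the wagon did not bounce back. There is time to move the hand back along the track and see the detector itself.

Emit:
{"api": "move_arm", "payload": {
  "plan": [0, 0, 0, 1, -12, 10, 1, 0, 0, 0, 3, -26, 10, 1, 0, 0, 0, 3, -26, 10, 1, 0, 0, 0, 3, -26, 0, 1, 0, 0, 0, 2, -14, 0, 1, 0, 0, 0, 0, 0, 0, 1]
}}

```text
time_s: 10.58
eef_pos: [0.4971, -0.101, 0.0735]
orientation: [0.709, -0.042, 0.703, 0.038]
wrist_force: [-0.7, -0.1, -0.4]
finger_gap: 0.0004
```

Run:
```python
from h import *
from bench import bot
rep(bot);snap(bot,"7")
i=load("top7")[0];cv2.imwrite("pics/topz7.png",cv2.resize(i[225:270,225:345],None,fx=6.6,fy=6.6,interpolation=cv2.INTER_CUBIC))
```

```text
t 10.57 p [ 0.4971 -0.101   0.0735] s -101.7 lat 0.5 z 73.5 jaw 6.4 deg (want 6.5) tilt [ 0.0083 -0.0047] F [-0.72 -0.14 -0.42] gap 0.0004
```

View pics/topz7.png

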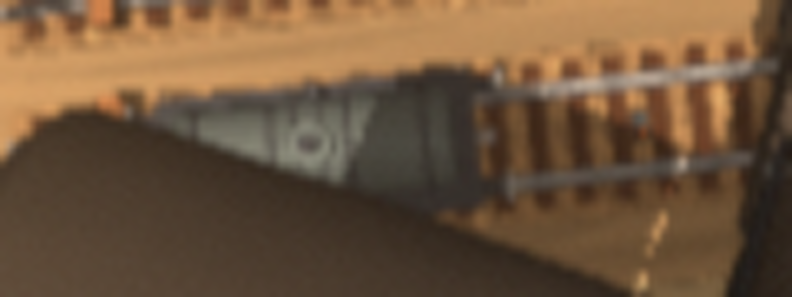

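View pics/scene7.png

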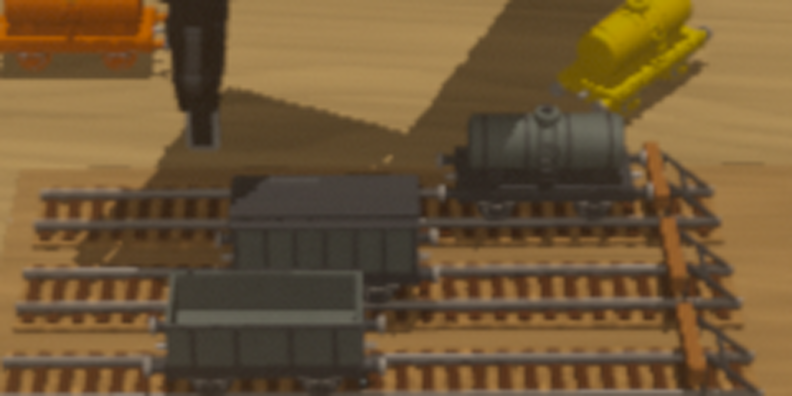

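Run:
```python
from h import *
t,K,E=load("top7");s,Ks,Es=load("scene7")
p,e=tri((271.7,246.3),K,E,(200+546.5/3.3-.5,190+112/3.3-.5),Ks,Es);print("dome",p,e,"s",(p-B)@u)
p=plane((321.6,242.5),.0175,K,E);print("lens",p,(p-B)@u,(p-B)@nrm)
print((t[236:250,314:330].max(2)))
print(t[240:246,318:327].tolist())
```

```text
dome [0.47008727 0.12623188 0.09937286] 0.0008540866277712976 s 0.12712125567826688
lens [0.48607899 0.00488974 0.0175    ] 0.004748141667195131 0.00151776872882427
[[183 178 142 140 145 163 181 184 176 176 174 164 158 149 156 157]
 [195 188 165 152 154 165 171 173 165 165 163 153 162 166 159 129]
 [173 169 157 134 134 147 174 161 137 113 117 127 165 188 177 122]
 [163 163 153 118 117 139 194 184 159 114 114 124 164 190 176 119]
 [185 188 177 122 115 136 189 184 168 118 113 122 159 187 175 129]
 [151 167 180 123 114 123 149 143 137 113 112 118 148 192 184 146]
 [107 126 146 104 109 112 114 100 108 113 111 114 137 189 181 147]
 [ 95 107 105  84  90  92  96  89 103 112 111 112 134 185 177 152]
 [ 91 104  97  79  66  68  75  80 112  97 106 109 133 189 193 171]
 [ 94 112 103  80  64  63  68  70 102  81  86  95 130 186 196 175]
 [ 95 113 111  88  64  63  68  80  93  91  67  72 103 151 179 174]
 [ 88 108 113 100  66  62  72  98 103 102  65  60  75 111 147 147]
 [ 80 104 108 101  65  62  71  98 102 102  72  62  68 100 135 108]
 [ 76 103 101  94  69  63  69  89  92  93  77  74  84 122 168 110]]
[[[44, 70, 115], [54, 88, 136], [83, 134, 189], [82, 132, 184], [74, 120, 168], [48, 76, 118], [42, 68, 113], [47, 76, 122], [67, 108, 159]], [[43, 69, 114], [49, 78, 123], [66, 105, 149], [70, 105, 143], [67, 100, 137], [49, 75, 113], [44, 68, 112], [45, 74, 118], [63, 101, 148]], [[41, 66, 109], [46, 71, 112], [58, 82, 114], [73, 86, 100], [77, 93, 108], [55, 78, 113], [40, 67, 111], [45, 71, 114], [57, 92, 137]], [[34, 55, 90], [38, 58, 92], [50, 68, 96], [69, 79, 89], [74, 88, 103], [55, 79, 112], [43, 68, 111], [42, 68, 112], [55, 89, 134]], [[27, 43, 66], [30, 43, 68], [35, 50, 75], [44, 57, 80], [48, 72, 112], [46, 66, 97], [39, 63, 106], [40, 65, 109], [54, 88, 133]], [[27, 42, 64], [25, 41, 63], [30, 46, 68], [30, 45, 70], [33, 59, 102], [36, 55, 81], [32, 52, 86], [36, 58, 95], [53, 86, 130]]]
```

Emit:
{"api": "move_arm", "payload": {
  "plan": [0, 0, 0, -2, 20, 0, 1, 0, 0, 0, -3, 26, -5, 1, 0, 0, 0, -3, 26, -8, 1, 0, 0, 0, -2, 20, -8, 1, 0, 0, 0, -1, 9, -6, 1, 0, 0, 0, 0, 0, 0, 1, 0, 0, 0, 0, 0, 0, 1]
}}

```text
time_s: 11.55
eef_pos: [0.4841, 0.0079, 0.0454]
orientation: [0.708, -0.043, 0.704, 0.04]
wrist_force: [0.5, 0.4, -0.4]
finger_gap: -0.0002
```

Emit:
{"api": "move_arm", "payload": {
  "plan": [0, 0, 0, 0, -2, -6, 1, 0, 0, 0, 0, 0, -5, 1, 0, 0, 0, 0, 0, 0, 1, 0, 0, 0, 0, 0, 0, 1]
}}

```text
time_s: 12.05
eef_pos: [0.4845, 0.0043, 0.0339]
orientation: [0.708, -0.043, 0.704, 0.04]
wrist_force: [-0.2, -0.1, 0.0]
finger_gap: 0.0002
```

Run:
```python
from h import *
from bench import bot
rep(bot);snap(bot,"8")
```

```text
t 12.05 p [0.4845 0.0043 0.0339] s 4.3 lat -0.1 z 33.9 jaw 6.7 deg (want 6.5) tilt [ 0.0065 -0.0041] F [-0.22 -0.1   0.  ] gap 0.0002
```

View pics/scene8.png

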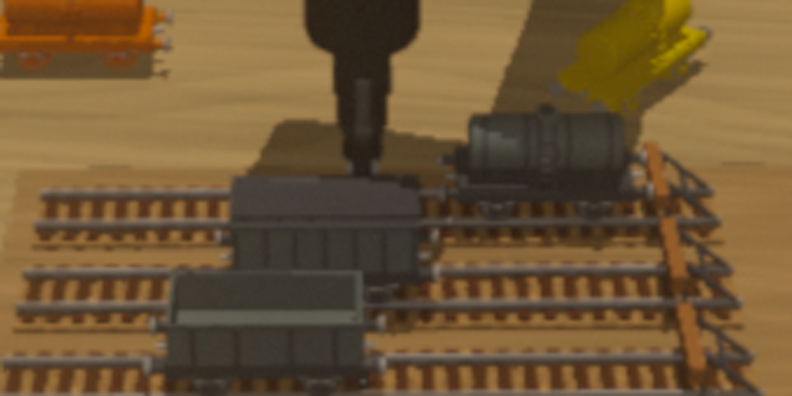

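Emit:
{"api": "move_arm", "payload": {
  "plan": [0, 0, 0, 0, 0.9, -1.3, 1, 0, 0, 0, 0, 0, 0, 1, 0, 0, 0, 0, 0, 0, 1, 0, 0, 0, 0, 0, 0, 1, 0, 0, 0, 0, 0, 0, 1, 0, 0, 0, 0, 0, 0, 1, 0, 0, 0, 0, 0, 0, 1, 0, 0, 0, 0, 0, 0, 1, 0, 0, 0, 0, 0, 0, 1, 0, 0, 0, 0, 0, 0, 1, 0, 0, 0, 0, 0, 0, 1, 0, 0, 0, 0, 0, 0, 1]
}}

```text
time_s: 13.65
eef_pos: [0.4846, 0.0054, 0.0328]
orientation: [0.708, -0.043, 0.703, 0.04]
wrist_force: [-0.3, 0.1, -1.2]
finger_gap: 0.0002
```

Emit:
{"api": "move_arm", "payload": {
  "plan": [0, 0, 0, 0, 0, 0, 1, 0, 0, 0, 0, 0, 0, 1, 0, 0, 0, 0, 0, 0, 1, 0, 0, 0, 0, 0, 0, 1, 0, 0, 0, 0, 0, 0, 1, 0, 0, 0, 0, 0, 0, 1, 0, 0, 0, 0, 0, 0, 1, 0, 0, 0, 0, 0, 0, 1, 0, 0, 0, 0, 0, 0, 1, 0, 0, 0, 0, 0, 0, 1, 0, 0, 0, 0, 0, 0, 1, 0, 0, 0, 0, 0, 0, 1]
}}

```text
time_s: 15.15
eef_pos: [0.4846, 0.0054, 0.0328]
orientation: [0.708, -0.043, 0.703, 0.04]
wrist_force: [0.1, 0.2, 0.4]
finger_gap: 0.0001
```

Run:
```python
from h import *
from bench import bot
rep(bot);snap(bot,"9")
for n in("scene","top"):
    a=load(n+"0")[0];c=load(n+"9")[0]
    cv2.imwrite(f"pics/full_{n}9.png",c)
# bystanders: shifts of patches by template matching, scene 0 vs 9
a=load("scene0")[0];c=load("scene9")[0]
for nm,(x,y,w,h) in dict(van=(266,240,66,40),open=(246,270,70,38),jar=(497,243,32,38),driver=(115,215,45,65),stop=(390,230,30,30)).items():
    r=cv2.matchTemplate(c[y-10:y+h+10,x-10:x+w+10],a[y:y+h,x:x+w],cv2.TM_CCOEFF_NORMED);_,v,_,l=cv2.minMaxLoc(r);print(nm,l[0]-10,l[1]-10,round(v,3))
```

```text
t 15.15 p [0.4846 0.0054 0.0328] s 5.5 lat 0.1 z 32.8 jaw 6.7 deg (want 6.5) tilt [ 0.0071 -0.0041] F [0.07 0.16 0.41] gap 0.0001
van 0 0 0.821
open 0 0 0.997
jar 0 0 0.999
driver 0 0 0.999
stop 0 0 0.847
```

View pics/full_scene9.png

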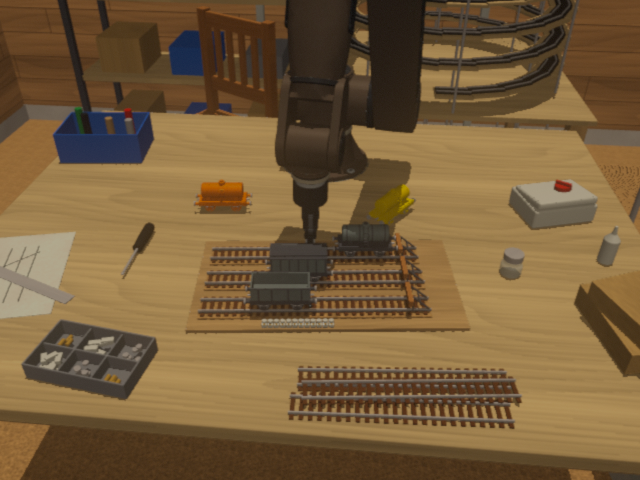

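Run:
```python
from h import *
g=lambda k:cv2.cvtColor(load("scene%d"%k)[0],cv2.COLOR_BGR2GRAY).astype(np.float32)
K,E=load("scene9")[1:]
def sub(a,c,x,y,w,h):
    r=cv2.matchTemplate(cv2.resize(c[y-6:y+h+6,x-20:x+w+20],None,fx=8,fy=8,interpolation=cv2.INTER_CUBIC),cv2.resize(a[y:y+h,x:x+w],None,fx=8,fy=8,interpolation=cv2.INTER_CUBIC),cv2.TM_CCOEFF_NORMED);_,v,_,l=cv2.minMaxLoc(r);return l[0]/8-20,l[1]/8-6,round(v,3)
print("4->5",sub(g(4),g(5),332,222,62,32),"(8.4mm)")
for k in(6,7,8,9): print("5->",k,sub(g(5),g(k),336,222,62,32))
d=proj(B+u*.058+nrm*0+[0,0,.06],K,E)-proj(B+u*.055+[0,0,.06],K,E);print("px for 3mm",d)
c=load("scene9")[0];cv2.imwrite("pics/fin.png",cv2.resize(c[215:265,325:425],None,fx=8,fy=8,interpolation=cv2.INTER_CUBIC))
```

```text
4->5 (3.75, -0.125, 0.961) (8.4mm)
5-> 6 (0.25, 0.0, 0.637)
5-> 7 (-15.875, 0.0, 0.614)
5-> 8 (0.5, -0.125, 0.605)
5-> 9 (0.5, -0.125, 0.615)
px for 3mm [ 1.33910715 -0.0104601 ]
```

View pics/fin.png

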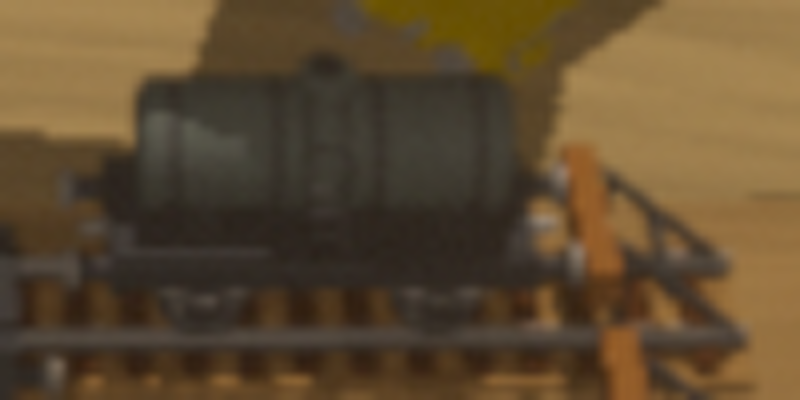

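Run:
```python
from h import *
K,E=load("scene9")[1:]
for k in(5,6,7,8,9):
    i=load("scene%d"%k)[0].astype(int)
    print(k,"dome row222-223 G",i[222:224,358:373,1].mean(0).astype(int),"\n  rearbuf rows237-239",i[237:240,328:342,1].mean(0).astype(int),"\n  nearbuf rows247-249 R",i[247:250,390:406,2].mean(0).astype(int), "B",i[247:250,390:406,0].mean(0).astype(int))
for l in(-.0195,.0195): print("stop col",proj(B+u*.2003+nrm*l+[0,0,.0445],K,E),"rear",proj(B+u*.0563+nrm*l+[0,0,.0445],K,E))
```

```text
5 dome row222-223 G [65 66 68 72 68 56 55 55 66 74 72 67 66 67 67] 
  rearbuf rows237-239 [30 31 35 36 35 38 43 45 41 36 36 37 40 47] 
  nearbuf rows247-249 R [ 55  59  62  64  72  93  99  75 102 127 130 130 113  68  62  66] B [39 41 44 45 52 70 72 34 29 36 37 38 36 36 38 39]
6 dome row222-223 G [67 65 67 63 59 52 46 42 42 50 61 64 68 68 69] 
  rearbuf rows237-239 [69 68 69 68 70 70 53 46 45 41 37 37 37 38] 
  nearbuf rows247-249 R [ 54  55  62  68  66  65  90 104 108 128 130 131 113  69  63  67] B [38 38 42 46 45 45 67 73 42 37 37 38 37 36 38 39]
7 dome row222-223 G [71 71 70 70 80 85 71 61 63 78 90 81 73 72 71] 
  rearbuf rows237-239 [72 72 71 71 74 72 55 48 47 45 39 39 38 41] 
  nearbuf rows247-249 R [ 57  58  64  72  70  68  93 110 112 133 136 136 118  72  66  70] B [41 41 44 47 48 49 69 78 45 39 40 40 39 38 41 41]
8 dome row222-223 G [66 66 67 65 60 54 46 41 44 51 60 64 68 67 68] 
  rearbuf rows237-239 [68 68 69 67 71 70 53 46 46 43 37 37 38 40] 
  nearbuf rows247-249 R [ 55  55  61  68  66  65  89 106 108 128 131 131 112  69  62  66] B [39 39 42 45 44 45 66 74 43 35 37 38 36 37 37 39]
9 dome row222-223 G [66 66 66 64 59 53 45 42 42 50 60 64 68 68 68] 
  rearbuf rows237-239 [69 69 69 67 72 69 54 46 45 41 37 36 36 38] 
  nearbuf rows247-249 R [ 54  54  62  70  67  64  89 105 108 129 131 131 113  69  63  66] B [39 38 42 47 45 45 66 73 42 37 37 38 36 36 38 39]
stop col [394.94056232 238.57936121] rear [331.97145177 239.07251879]
stop col [397.17556965 248.65978386] rear [332.68986256 249.18641143]
```

In frame 5 there was a dark gap at column 397 between the near buffer and the beam. In frames 6 to 9 it is gone: the buffer meets the orange beam directly and has not moved. I'm handing in.

Run:
```python
from bench import bot
from h import rep
rep(bot);print(bot.job_done())
```

```text
t 15.25 p [0.4846 0.0054 0.0328] s 5.5 lat 0.1 z 32.8 jaw 6.7 deg (want 6.5) tilt [ 0.0071 -0.0041] F [-0.21 -0.84 -0.14] gap -0.0002
the job is handed in; nothing more can be done
None
```

I pushed the tank wagon by its rear buffers along the track to the buffer stop. Then I closed the gripper, backed off and held the fingertips over the detector for about 3 s. I handed in at 15.3 s with the hand still there.

**Wagon at the stop:** The push ended with a 19.5 N reaction at about the expected place (0.5 mm off). The last pictures show the near buffer meeting the beam with no gap and no movement after release. Triangulating the dome put the wagon's middle about 1 mm short of the computed spot; its first measurement was off by a similar amount, so I put that down to measuring error.

**Pointing:** The fingertips were 15.3 mm above the detector's top and within 0.3 mm of its computed position. A lens seen in the top view agreed with that position to about 1.5 mm. The wrist force stayed near zero, so nothing was touched there.

**Other things:** The open wagon, jar and screwdriver show no shift between the first and last pictures. The van and stop show none either, but their match was weaker (about 0.82 to 0.85), probably because of arm shadows and, at the stop, the tank wagon now standing in view.

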